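# Reset the gas valve and hold its service panel shut

## Robot

A 7-joint arm with a two-finger parallel gripper is mounted at the origin on the work surface. World frame = base frame: x ahead of the robot, y to its left, z up, the work surface at z = 0. Lengths are in m, angles in rad, forces in N, time in s.
With the tool pointing down it reaches from about 0.4 to 0.85 m from the base axis. Payload 10.4 kg.
Tool frame: the origin (TCP) lies midway between the tips of the shut fingers; the grasp point (between the pads) lies 19 mm behind it; z points along the fingers, y is the line along which they close (so a half turn about z gives the same grasp; the last joint's range is limited). The gripper opens to 87 mm and grips with 3 to 60 N. Pads are 19 mm wide; open, the fingers measure 117 mm over their backs; the gripper's body (75 mm by 190 mm) begins 51 mm behind the grasp point.
Start: joints at [-1.188, 0.332, -0.065, 1.46, 0.022, 1.35, -0.088], TCP at [0.247, 0.574, 0.223] pointing down, gripper open.
Joint ranges: [-2.6, 2.6], [-0.5, 2.12], [-1.47, 1.34], [0.16, 2.42], [-1.27, 4.41], [0.06, 2.06], [-2.6, 2.6]. Speed limits (rad/s): [2.22, 2.22, 2.79, 2.79, 3.14, 3.14, 3.14].

## Interface

Orientations are given as a unit quaternion [x, y, z, w].
In Python, from bench import r gives the robot as it stands.
- The arm moves only by the tool arm_command, never from a script. Its arguments are lists of equal length, an entry for each row: "xyz": the shift along the world's x, y, z in m, a list of three; "rot": the turn, a rotation vector about the world's x, y, z in rad, a list of three. In form: {"xyz": [[tx, ty, tz], ...], "rot": [[ax, ay, az], ...]}. A call has 1 to 20 rows; each row is the pose to reach, as a shift and turn from the pose commanded when the call began; what a row does not reach only later rows make up. A row lasts 1/12 s, in which the tool goes at most 41.7 mm and 7.16 degrees, less where a joint would pass 70% of its speed; a pose out of reach is approached as far as the arm can. A call with a gripper value outside its range is refused whole. "grip" is the opening, from 0 (shut) to 1 (fully open), set as the call begins (left out, the last holds). The fingers move at their own pace and stop on an object; "squeeze" is the grip in N (left out, the last holds). Time passes only in rows, so rows that repeat a pose let the fingers close. It gives the time, the measured TCP pose, the force, the opening and the grip force at its end, in the units of the state.
- r.read_state(): the state, without advancing time (a new reading comes with each control period).
- r.camera(name): name is "side" or "top" or "wrist"; returns the picture (384x512x3 uint8, red, green, blue); there is no depth.
- r.camera_model(name): a dict with "fx", "fy", "cx", "cy" (pixels), "k1" (the pictures are not rectified: a ray, as slopes to the right and down, at radius r is drawn at 1 + k1 r^2 times it, then the intrinsics apply), "T" (4x4, takes a point from camera to world coordinates). Camera axes: x right, y up, looking along -z (the intrinsics and any distortion apply to the point x, -y, -z); pixel columns grow to the right and rows downward; lengths in m; the calibration is good to about 2 mm. A picture is of the moment at which its call begins: read the wrist's pose just before it. camera_model takes no time and is no camera call; for the wrist camera it gives the pose at the moment of the call.
- r.close_job(): hands the job in; it is judged then, once.
Trained networks look in the newest picture that a camera, given by its name, has taken for a name from the list of things; names that differ only in an ending like _2 or _b are one class to them, and where a whole thing is asked for, a point or a joint stands for the part that bears it (a point fixed in the world has none). Each returns a list of dicts, best first, with "conf" (0 to 1); they miss things now and then, are a little off and sometimes report something else, mostly with a low value. They report only what shows in the picture. A call takes as long as a camera call.
- r.look_for(label, camera): "at" ([x, y, z] in m, in the coordinates of the camera as it stood for that picture, good to about 4 mm: the middle of the surface that is visible of it).
- r.spot_point(label, camera): "at" ([x, y, z] in m, in the coordinates of the camera as it stood for that picture, good to about 4 mm: a listed point, or the origin of a listed thing).
The state is a dict: "time": time; "joint_positions": joint angles; "joint_vel": joint speeds; "joint_torque": joint torques, N m; "ee_pos": TCP position; "eef_rot": TCP orientation; "ft_force": force on the tool from outside, world axes, zero at the start; "torque": the same for the moment, N m; "width": finger opening in m; "grip_force": force on a finger pad.
Only numpy, scipy, OpenCV 4.12 (cv2) and the standard library are available. Lean on these libraries where they do the work, as an engineer would, in place of code of your own. Each camera call takes 0.05 s, during which the arm holds its last target. There are 200 camera calls.

## Task

The gas valve in the service box has tripped: press the spring reset plunger inside the open bay fully down to its stop. Then swing the hinged panel down over the bay and turn its quarter-turn wing fastener until the slot in the wing lines up with the two index marks on the panel, so that its stud can drop through the slotted frame. Push the panel fully home against the frame and finish while you are still holding it pressed there, so that I can run in the corner screws; leave the glassware and other things about it where they are.

Things in the scene. Friction and masses are not known exactly. Their poses are not given: they have to be found in the camera images.
- service_box: fixed grey steel gas service box, 100 mm high, x -110 to +160 mm, y -120 to +120 mm about its origin, which lies on the bench (z = 0); its x points away from the robot at yaw 0, z up. Open bay in its top at x -70 to +70, y -50 to +80 mm; right of the bay (y -110 to -50) lies the frame flange, its top 100 mm above the bench.
- frame_slot (a point): centre of the slot in the frame flange, on its top face (the box's x 0, y -72 mm), that takes the fastener's stud: 32 mm along the box's x, 10 mm wide.
- seal_line (a point): middle of the black sponge seal, 150 mm long along the box's x, on the flange's top face at the box's y -90 mm. The seal stands 12 mm proud of the flange and is squeezed to 3 mm when the panel is home.
- tap (a point): foot of the steel nozzle gas tap with yellow lever on the box's rear deck (the box's x +125, y +55 mm, 100 mm above the bench); 67 mm tall, 48 mm lever; keep clear.
- plunger_top (a point): centre of the top of the valve's steel reset plunger: a mushroom head 27 mm across, upright in the bay at the box's x 0, y -15 mm; its top is 98 mm above the bench when up. It moves straight down.
- plunger (a joint): how far the plunger is pressed, m: 0 up, 0.010 at its stop. A spring pushes it up: 3 N at the start of travel, 8 N at the stop; it springs back when let go.
- panel_hinge (a point): middle of the panel's hinge line, which runs along the box's x at the box's y +90 mm, 103 mm above the bench. The point stays put but its axes turn with the panel: -y runs from the hinge to the free edge, z is the normal of the panel's outer (upper) face.
- panel_edge (a point): middle of the panel's free edge, on the outer face, 190 mm from the hinge line. Two slotted corner screw heads, 12 mm across and 8 mm high, sit on the outer face 178 mm from the hinge, 72 mm either side of the middle.
- panel_middle (a point): centre of the panel's outer face, 95 mm from the hinge. The panel is a flat grey sheet, 170 mm along the hinge, 4 mm thick, about 0.35 kg. Once the seal is met (joint 0.05) the seal pushes back with 5 N rising to about 12 N at home: about 15 N down at the fastener holds it home, and it springs up again if let go.
- panel (a joint): panel angle, rad: 0 home, flat on the frame; pi/2 upright; 1.85 limit. Stands open at 1.40 to 1.75 at the start. Stiff hinge (0.42 N m friction, 2 to 5 N at the free edge): it stays roughly where it is left. Coming down it meets the seal at 0.05; with the fastener not lined up, the stud's bar lands on the frame at 0.07 and it goes no lower.
- fastener_top (a point): centre of the top of the fastener's aluminium wing, which stands on the outer face 162 mm from the hinge, on the middle line: 42 mm long, 11 mm thick, reaching 29 mm above the face, on a boss 30 mm across, 4 mm high. A dark slot runs along its top. x runs along the wing, z outward. Two dark index marks on the panel, 31 mm either side of it, lie along the box's x.
- fastener (a joint): turn of the wing, rad, anticlockwise positive seen from outside the panel: 0 with wing and slot in line with the marks (parallel to the hinge); 0.75 to 1.45 at the start, limits -1.75 and 1.75. Light friction (0.05 N m), stays where left. Under the panel its stud has a cross bar parallel to the wing, 27 mm long, 5 mm thick, that passes the frame's slot within about 8 degrees of 0.
- beaker_tall: tall glass beaker, 90 mm across, 125 mm high, stands on the bench left of the service box; origin at the centre of its underside
- beaker_low: low wide glass beaker, 106 mm across, 68 mm high, stands on the bench close to the right (-y) of the service box; origin at the centre of its underside
- burner: Bunsen burner: dark round foot 90 mm across, brass barrel 140 mm high, on the bench to the right of the box; origin at the centre of its underside
- tube_box: open cardboard box 70 x 230 x 45 mm high full of glass tubes, on the bench beyond the box to the left; origin at the centre of its underside
- spanner: small open-ended spanner, 140 mm long, about 10 mm thick, lying on the bench in front of the box, on the robot side; origin under its middle
- union: stepped brass pipe fitting, 30 mm across, 38 mm high, stands on the rear deck of the service box (its top, 100 mm above the bench); origin at the centre of its underside
- strip_tube: white tube of test strips with blue cap, 36 mm across, 100 mm high, on the bench left of the box; origin at the centre of its underside
- grommet: flat black rubber cable grommet (ring), 52 mm across, 8 mm high, on the bench at the right; origin at the centre of its underside

How it is judged:
By the outcome, as a careful person would: the job done as asked, in the order asked, and still so for the second after the job is handed in, while the arm keeps its last pose, push and grip.
It also fails if it takes over 54 s, if anything falls off the work surface, if the arm or the gripper's body presses on something with over 40 N, if the wrist force passes 120 N, or if a joint passes its speed limit or range.

## Working session

There is one attempt and no reset: what is moved stays moved. The work goes in short steps, Python scripts to look and compute and a tool call to move; the robot and the scene stay as the last step left them, time stands still between calls to the robot, and variables do not carry over. Pictures are saved under pics/ and viewed, at most 11 in all, crops included, and the job is handed in when it is done.

Besides the shell and the picture viewer there is one more tool, called after ">>>" as name(argument=value, ...) on one line, values as JSON. arm_command: Moves the arm, as the interface text tells. Its arguments: {"type":"object","properties":{"xyz":{"type":"array"},"rot":{"type":"array"},"grip":{"type":"number"},"squeeze":{"type":"number"}},"required":["xyz","rot"]}

```bash
mkdir -p pics
cat > h.py <<'E'
import numpy as np, cv2
from bench import r
from scipy.spatial.transform import Rotation as R
def w(cam,T,label,f='spot'):
    o=(r.spot_point if f=='spot' else r.look_for)(label,cam)
    return [((T@np.r_[d['at'],1])[:3].round(4).tolist(),round(d['conf'],2)) for d in o[:2]]
def snap(cam,fn=None):
    T=np.array(r.camera_model(cam)['T']); im=r.camera(cam)
    if fn: cv2.imwrite('pics/'+fn,im[:,:,::-1])
    return T,im
def st():
    s=r.read_state(); print('t',round(s['time'],2),'p',np.round(s['ee_pos'],4),'q',np.round(s['eef_rot'],4),'F',np.round(s['ft_force'],1),'M',np.round(s['torque'],2),'w',round(s['width'],4),'g',round(s['grip_force'],1),'j',np.round(s['joint_positions'],2))
E
python3 - <<'E'
from h import *
st()
ims=[]
for c in ['side','top']:
    T,im=snap(c,c+'0.png'); ims.append(im)
    print(c,T[:3].round(3).tolist())
    for l in ['service_box','frame_slot','seal_line','tap','plunger_top','panel_hinge','panel_edge','panel_middle','fastener_top','beaker_tall','beaker_low','burner','union']:
        print(l,w(c,T,l))
st()
E
```

```text
t 0.0 p [0.2465 0.5739 0.2217] q [ 2.015e-01  9.795e-01 -7.000e-04 -1.000e-04] F [-0.1 -0.4  0.3] M [-0.02  0.04  0.02] w 0.0869 g 0.0 j [-1.19  0.33 -0.06  1.46  0.02  1.35 -0.09]
side [[0.833, 0.367, -0.415, -0.074], [-0.554, 0.564, -0.613, -0.903], [0.009, 0.74, 0.672, 1.037]]
service_box [([0.5604, -0.043, -0.0014], 0.92), ([0.5632, -0.0567, 0.1032], 0.34)]
frame_slot [([0.5757, -0.116, 0.1014], 0.67), ([0.683, -0.057, 0.0984], 0.58)]
seal_line [([0.5809, -0.1342, 0.1009], 0.61)]
tap [([0.673, 0.0326, 0.1011], 0.66), ([0.5312, 0.1947, -0.0033], 0.65)]
plunger_top [([0.5644, -0.0566, 0.1022], 0.63), ([0.531, 0.1955, -0.0028], 0.44)]
panel_hinge [([0.5421, 0.0428, 0.1024], 0.96), ([0.5818, -0.1325, 0.1013], 0.27)]
panel_edge [([0.5442, 0.0316, 0.2921], 0.81)]
panel_middle [([0.5448, 0.0399, 0.1962], 0.94)]
fastener_top [([0.5377, 0.0633, 0.2684], 0.35)]
beaker_tall [([0.3196, 0.3874, -0.0017], 0.63)]
beaker_low [([0.6037, -0.2525, 0.0011], 0.58), ([0.3795, -0.4733, 0.0025], 0.52)]
burner [([0.6214, -0.3919, 0.0024], 0.66)]
union [([0.6855, -0.059, 0.1019], 0.49)]
top [[0.004, 0.998
[... 267 characters left out ...]
0.1363, 0.1012], 0.67)]
plunger_top [([0.566, -0.0604, 0.1031], 0.45), ([0.6146, -0.3939, 0.0001], 0.3)]
panel_hinge [([0.5395, 0.0398, 0.0993], 0.65)]
panel_edge [([0.5463, 0.0316, 0.2986], 0.7)]
panel_middle [([0.5411, 0.0401, 0.2014], 0.61)]
fastener_top [([0.5374, 0.0611, 0.2707], 0.49), ([0.56, -0.0665, 0.1006], 0.21)]
beaker_tall [([0.3232, 0.3884, 0.003], 0.66)]
beaker_low [([0.6084, -0.2529, 0.005], 0.55), ([0.5448, 0.0388, 0.1991], 0.47)]
burner [([0.6173, -0.396, 0.0003], 0.58)]
union [([0.6833, -0.0574, 0.1005], 0.63)]
t 1.4 p [0.2467 0.5743 0.2226] q [0.2015 0.9795 0.     0.    ] F [-0.3  0.8 -0.7] M [ 0.03 -0.02 -0.05] w 0.0871 g 0.0 j [-1.19  0.33 -0.06  1.46  0.02  1.35 -0.09]
```

View pics/side0.png

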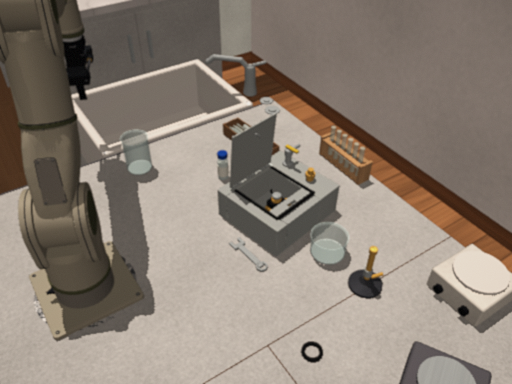

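View pics/top0.png

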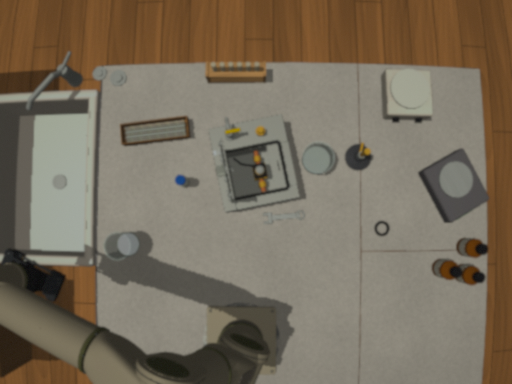

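Side view: the panel stands upright at about (255,155), the plunger is in the bay at (275,200), and the spanner, low beaker and burner are in front and to the right. The top view agrees, with the box at (258,165) and yaw about 12.4°. I'll go high over the plunger with the fingers shut and look with the wrist camera.

>>> arm_command(xyz=[[0, 0, 0.04], [0, 0, 0.08], [0.01, -0.02, 0.12], [0.02, -0.04, 0.155], [0.038, -0.075, 0.16], [0.057, -0.112, 0.16], [0.075, -0.149, 0.16], [0.094, -0.186, 0.16], [0.112, -0.223, 0.16], [0.131, -0.26, 0.16], [0.149, -0.297, 0.16], [0.168, -0.334, 0.16], [0.187, -0.371, 0.16], [0.205, -0.408, 0.16], [0.224, -0.445, 0.16], [0.242, -0.482, 0.16], [0.261, -0.519, 0.16], [0.28, -0.556, 0.16], [0.298, -0.593, 0.16], [0.318, -0.632, 0.16]], rot=[[0, 0, 0], [0, 0, 0], [0, 0, 0], [0, 0, -0.06], [0, 0, -0.12], [0, 0, -0.18], [0, 0, -0.24], [0, 0, -0.3], [0, 0, -0.36], [0, 0, -0.42], [0, 0, -0.48], [0, 0, -0.54], [0, 0, -0.6], [0, 0, -0.66], [0, 0, -0.72], [0, 0, -0.78], [0, 0, -0.84], [0, 0, -0.9], [0, 0, -0.948], [0, 0, -0.948]], grip=0)

```text
time: 3.07
ee_pos: [0.5642, -0.0577, 0.3831]
eef_rot: [0.627, 0.779, 0.0, 0.0]
ft_force: [0.2, 0.2, 0.2]
width: 0.0004
grip_force: 0.0
```

Run:
```python
from h import *
st()
T,im=snap('wrist','w1.png'); print(T.round(3).tolist())
for l in ['plunger_top','frame_slot','seal_line','panel_hinge','panel_edge','union']: print(l,w('wrist',T,l))
st()
```

```text
t 3.07 p [ 0.5642 -0.0577  0.3831] q [6.274e-01 7.787e-01 5.000e-04 4.000e-04] F [0.2 0.2 0.2] M [-0.08 -0.   -0.02] w 0.0004 g 0.0 j [-0.47  0.18  0.59  1.36 -0.1   1.64  0.32]
[[0.977, -0.205, -0.056, 0.55], [0.213, 0.945, 0.25, 0.011], [0.001, -0.256, 0.967, 0.545], [0.0, 0.0, 0.0, 1.0]]
plunger_top [([0.5663, -0.0575, 0.1013], 0.69)]
frame_slot [([0.5712, -0.1177, 0.0986], 0.93), ([0.6837, -0.063, 0.0975], 0.62)]
seal_line [([0.5784, -0.1293, 0.1002], 0.88)]
panel_hinge []
panel_edge [([0.548, 0.0336, 0.2912], 0.85)]
union [([0.6828, -0.0598, 0.1007], 0.6)]
t 3.42 p [ 0.5636 -0.0543  0.3827] q [ 6.255e-01  7.802e-01  3.000e-04 -2.000e-04] F [ 1.3  0.  -1.2] M [-0.11  0.03 -0.01] w 0.0007 g 0.0 j [-0.48  0.17  0.59  1.36 -0.1   1.64  0.32]
```

View pics/w1.png

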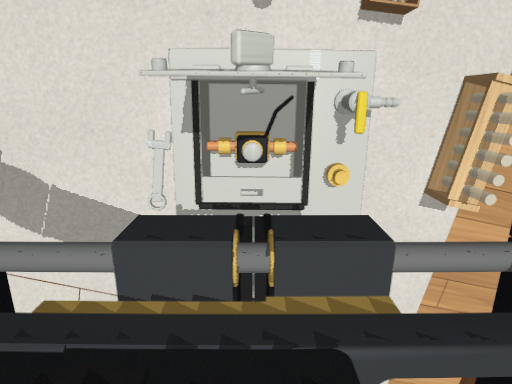

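The wrist view shows the white mushroom head at (252,151), the slotted flange at (250,192) and the panel's top edge along row 73. The wrist camera sits on the panel side, so I'll tilt the tool away from the panel for the press.

>>> arm_command(xyz=[[0, 0, -0.01], [0, 0.002, -0.03], [0, 0.004, -0.06], [0, 0.004, -0.1], [0, 0.004, -0.14], [0, 0.004, -0.18], [0, 0.004, -0.22], [0, 0.004, -0.255], [0, 0.004, -0.255], [0, 0.004, -0.255]], rot=[[0.1, 0.022, 0], [0.2, 0.044, 0], [0.244, 0.054, 0], [0.244, 0.054, 0], [0.244, 0.054, 0], [0.244, 0.054, 0], [0.244, 0.054, 0], [0.244, 0.054, 0], [0.244, 0.054, 0], [0.244, 0.054, 0]])

```text
time: 4.25
ee_pos: [0.5629, -0.0504, 0.1274]
eef_rot: [0.621, 0.774, 0.077, -0.098]
ft_force: [-0.3, -0.5, -0.1]
width: 0.0004
grip_force: 0.0
```

Run:
```python
from h import *
st()
T,im=snap('wrist','w2.png')
for l in ['plunger_top','frame_slot']: print(l,w('wrist',T,l))
T,im2=snap('side','s2.png')
print(w('side',T,'panel_edge'))
cv2.imwrite('pics/c2.png',np.hstack([im[:,100:420],cv2.resize(im2[90:290,150:350],(384,384))])[:,:,::-1])
st()
```

```text
t 4.25 p [ 0.5629 -0.0504  0.1274] q [ 0.6209  0.7738  0.0774 -0.0985] F [-0.3 -0.5 -0.1] M [-0.35 -0.03 -0.02] w 0.0004 g 0.0 j [-0.3   0.39  0.57  1.69 -0.45  1.27  0.63]
plunger_top [([0.5458, 0.0441, 0.1008], 0.51)]
frame_slot []
[([0.3816, -0.4707, 0.0035], 0.73), ([0.5443, 0.0302, 0.2961], 0.68)]
t 4.5 p [ 0.565  -0.0518  0.13  ] q [ 0.6212  0.7737  0.0792 -0.0958] F [-0.4  0.4  0.7] M [-0.37 -0.04  0.01] w 0.0006 g 0.0 j [-0.3   0.39  0.57  1.69 -0.45  1.27  0.63]
```

View pics/c2.png

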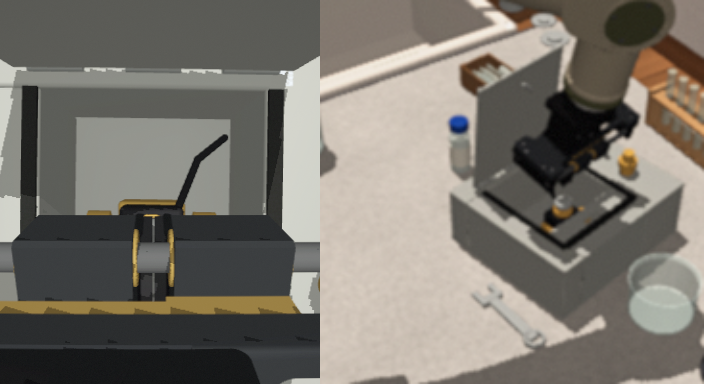

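The tips are straight above the plunger with the panel untouched (crop: tips at (560,190), panel at (515,130)). Pressing now.

>>> arm_command(xyz=[[0, -0.002, -0.015], [0, -0.002, -0.024], [0, -0.002, -0.029], [0, -0.002, -0.033], [0, -0.002, -0.036], [0, -0.002, -0.039], [0, -0.002, -0.041], [0, -0.002, -0.041]], rot=[[0, 0, 0], [0, 0, 0], [0, 0, 0], [0, 0, 0], [0, 0, 0], [0, 0, 0], [0, 0, 0], [0, 0, 0]])

```text
time: 5.17
ee_pos: [0.5639, -0.054, 0.0896]
eef_rot: [0.621, 0.773, 0.079, -0.098]
ft_force: [-11.9, -1.0, 30.7]
width: 0.0007
grip_force: 14.9
```

Run:
```python
from h import *
st()
```

```text
t 5.17 p [ 0.5639 -0.054   0.0896] q [ 0.6215  0.7733  0.0792 -0.0977] F [-11.9  -1.   30.7] M [1.07 2.99 0.53] w 0.0007 g 14.9 j [-0.28  0.43  0.55  1.72 -0.48  1.21  0.67]
```

The stop is reached: 31 N against an 8 N spring, with the tip contact at about z 0.087. I'll lift clear, straighten the tool and go over to the outer side of the panel.

>>> arm_command(xyz=[[0, 0, 0], [0, 0, 0.02], [0, 0, 0.06], [0, 0, 0.1], [0, 0, 0.14], [0, 0, 0.18], [0, 0, 0.22], [0, 0, 0.26], [0, 0, 0.29], [-0.018, 0.03, 0.29], [-0.038, 0.062, 0.29], [-0.057, 0.093, 0.29], [-0.075, 0.123, 0.29], [-0.075, 0.123, 0.25], [-0.075, 0.123, 0.21], [-0.075, 0.123, 0.175], [-0.075, 0.123, 0.172], [-0.075, 0.123, 0.172], [-0.075, 0.123, 0.172]], rot=[[0, 0, 0], [0, 0, 0], [0, 0, 0], [0, 0, 0], [0, 0, 0], [0, 0, 0], [-0.06, -0.013, 0], [-0.12, -0.026, 0], [-0.18, -0.04, 0], [-0.244, -0.054, 0], [-0.244, -0.054, 0], [-0.244, -0.054, 0], [-0.244, -0.054, 0], [-0.244, -0.054, 0], [-0.244, -0.054, 0], [-0.244, -0.054, 0], [-0.244, -0.054, 0], [-0.244, -0.054, 0], [-0.244, -0.054, 0]])

```text
time: 6.75
ee_pos: [0.4895, 0.0692, 0.2605]
eef_rot: [0.627, 0.779, 0.001, 0.0]
ft_force: [0.2, 0.6, -0.1]
width: 0.0006
grip_force: 0.0
```

```bash
cat > fit.py <<'E'
import numpy as np
from scipy.optimize import least_squares
D={(0,-72):[(.5757,-.116),(.576,-.1191),(.5712,-.1177)],(0,-90):[(.5809,-.1342),(.579,-.1363),(.5784,-.1293)],(125,55):[(.673,.0326),(.6683,.0379)],(0,-15):[(.5644,-.0566),(.566,-.0604),(.5663,-.0575)],(0,90):[(.5421,.0428),(.5395,.0398)],(0,0):[(.5604,-.043),(.5623,-.0465)]}
A=np.array([k for k,v in D.items() for _ in v])/1e3; B=np.array([p for v in D.values() for p in v])
def f(p):
    c,s=np.cos(p[2]),np.sin(p[2]); return (A@np.array([[c,s],[-s,c]])+p[:2]-B).ravel()
p=least_squares(f,[.56,-.045,.21]).x
ex=np.array([np.cos(p[2]),np.sin(p[2])]); ey=np.array([-ex[1],ex[0]])
P=lambda s,y:p[:2]+s*ex+y*ey
if __name__=='__main__': print(p,(f(p)*1e3).round(1))
E
python3 fit.py
python3 - <<'E'
from h import *
from fit import P,ex,ey,p
st()
T,_=snap('side','s3.png')
for l in ['panel_edge','panel_middle','fastener_top']: print(l,w('side',T,l))
s=r.read_state(); st()
q=np.array(s['ee_pos'])
print('box coords of TCP',(q[:2]-p[:2])@ex,(q[:2]-p[:2])@ey)
th=p[2]
for phi in [1.5,1.3,1.1,.9,.7,.5,.3,.2,.13,.1]:
    y=.09-.15*np.cos(phi)+.010; z=.103+.15*np.sin(phi)
    print(phi,(np.r_[P(-.045,y),z]-q).round(3))
E
```

```text
[ 0.56054391 -0.04539119  0.21324787] [ 0.1  0.2 -0.2  3.3  4.6  1.9 -1.3  0.8  0.6  2.9  1.2 -4.1 -1.9  2.2
  2.8 -3.1 -0.7 -3.5 -2.3  0.3 -2.6 -2.6 -0.6 -0.2  2.   2.8  0.1 -2.4
 -1.8  1.1]
t 6.75 p [0.4895 0.0692 0.2605] q [6.265e-01 7.794e-01 7.000e-04 5.000e-04] F [ 0.2  0.6 -0.1] M [-0.1   0.04 -0.  ] w 0.0006 g 0.0 j [-0.69  0.    0.46  1.76 -0.    1.38 -0.01]
panel_edge [([0.5441, 0.0306, 0.2944], 0.93), ([0.3203, 0.3854, -0.0007], 0.34)]
panel_middle [([0.5409, 0.0364, 0.1995], 0.62), ([0.5644, -0.0417, -0.0012], 0.45)]
fastener_top [([0.5387, 0.0601, 0.2703], 0.4)]
t 6.95 p [0.4897 0.0693 0.2604] q [6.265e-01 7.794e-01 1.200e-03 7.000e-04] F [-0.1 -0.  -0.1] M [-0.09  0.04  0.02] w 0.0001 g 0.0 j [-0.69  0.    0.46  1.76 -0.    1.37 -0.01]
box coords of TCP -0.04499728936585389 0.1270973041536523
1.5 [ 0.008 -0.037 -0.008]
1.3 [ 0.014 -0.066 -0.013]
1.1 [ 0.02  -0.093 -0.024]
0.9 [ 0.025 -0.118 -0.04 ]
0.7 [ 0.03  -0.139 -0.061]
0.5 [ 0.034 -0.155 -0.085]
0.3 [ 0.036 -0.167 -0.113]
0.2 [ 0.037 -0.17  -0.128]
0.13 [ 0.037 -0.172 -0.138]
0.1 [ 0.037 -0.172 -0.142]
```

View pics/s3.png

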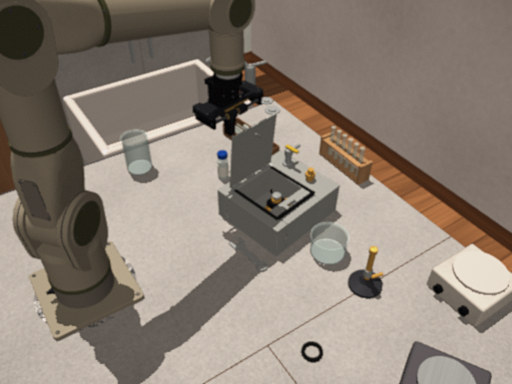

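The side view shows the tips at (232,128), just behind the panel's outer face, and the panel is undisturbed. Now I'll sweep it down along the arc.

>>> arm_command(xyz=[[0.002, -0.01, -0.008], [0.005, -0.025, -0.008], [0.008, -0.037, -0.008], [0.011, -0.052, -0.01], [0.014, -0.066, -0.013], [0.017, -0.08, -0.018], [0.02, -0.093, -0.024], [0.023, -0.106, -0.032], [0.025, -0.118, -0.04], [0.028, -0.129, -0.05], [0.03, -0.139, -0.061], [0.032, -0.147, -0.073], [0.034, -0.155, -0.085], [0.035, -0.161, -0.099], [0.036, -0.167, -0.113], [0.037, -0.17, -0.126], [0.037, -0.171, -0.133], [0.037, -0.171, -0.133]], rot=[[0, 0, 0], [0, 0, 0], [0, 0, 0], [0, 0, 0], [0, 0, 0], [0, 0, 0], [0, 0, 0], [0, 0, 0], [0, 0, 0], [0, 0, 0], [0, 0, 0], [0, 0, 0], [0, 0, 0], [0, 0, 0], [0, 0, 0], [0, 0, 0], [0, 0, 0], [0, 0, 0]])

```text
time: 8.45
ee_pos: [0.5248, -0.1026, 0.1242]
eef_rot: [0.627, 0.779, -0.001, -0.001]
ft_force: [-0.8, 0.4, -0.0]
width: 0.0003
grip_force: 0.0
```

Run:
```python
from h import *
st()
for c in ['side','top']:
    T,_=snap(c,c+'4.png')
    for l in ['panel_edge','panel_middle','fastener_top']: print(l,w(c,T,l))
st()
```

```text
t 8.45 p [ 0.5248 -0.1026  0.1242] q [ 6.267e-01  7.792e-01 -9.000e-04 -7.000e-04] F [-0.8  0.4 -0. ] M [-0.09  0.07 -0.02] w 0.0003 g 0.0 j [-0.44  0.24  0.62  1.85 -0.15  1.1   0.46]
panel_edge [([0.5796, -0.139, 0.1236], 0.58)]
panel_middle [([0.5644, -0.0489, 0.1168], 0.73), ([0.5622, -0.0437, -0.0027], 0.57)]
fastener_top [([0.5754, -0.1134, 0.1479], 0.47)]
panel_edge []
panel_middle [([0.5613, -0.0458, 0.1161], 0.86)]
fastener_top [([0.6696, 0.0359, 0.0998], 0.73), ([0.5436, 0.0422, 0.1034], 0.61)]
t 8.85 p [ 0.526  -0.1016  0.1261] q [6.262e-01 7.796e-01 4.000e-04 3.000e-04] F [ 0.8 -0.3 -0.2] M [-0.05  0.06  0.  ] w 0.0005 g 0.0 j [-0.44  0.24  0.62  1.85 -0.15  1.11  0.46]
```

View pics/side4.png

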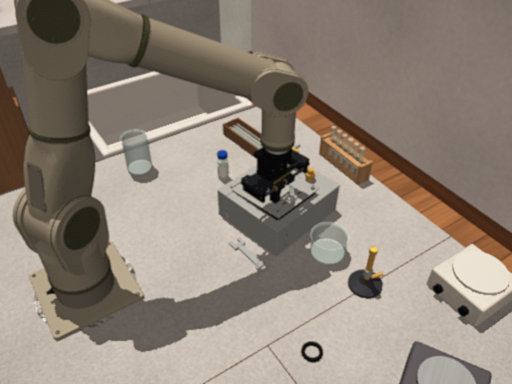

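The panel is down at about 0.12 rad. I'll lift above the fastener, open the gripper and look at the wing.

>>> arm_command(xyz=[[0, 0, 0.03], [0, 0, 0.07], [0, 0, 0.11], [0.01, -0.006, 0.145], [0.022, -0.013, 0.18], [0.034, -0.02, 0.215], [0.045, -0.027, 0.235], [0.054, -0.033, 0.235], [0.054, -0.033, 0.235], [0.054, -0.033, 0.235]], rot=[[0, 0, 0], [0, 0, 0], [0, 0, 0], [0, 0, 0], [0, 0, 0], [0, 0, 0], [0, 0, 0], [0, 0, 0], [0, 0, 0], [0, 0, 0]], grip=0.8)

```text
time: 9.68
ee_pos: [0.5796, -0.135, 0.36]
eef_rot: [0.627, 0.779, -0.0, -0.0]
ft_force: [0.0, 0.7, -0.1]
width: 0.0591
grip_force: 0.0
```

Run:
```python
from h import *
st()
T,im=snap('wrist','w5.png'); np.save('T5.npy',T)
for l in ['panel_edge','panel_middle','fastener_top','panel_hinge']: print(l,w('wrist',T,l))
print({k:v for k,v in r.camera_model('wrist').items() if k!='T'})
st()
cv2.imwrite('pics/w5b.png',cv2.resize(im,(800,600),interpolation=cv2.INTER_CUBIC)[:,:,::-1])
```

```text
t 9.68 p [ 0.5796 -0.135   0.36  ] q [ 6.266e-01  7.793e-01 -4.000e-04 -2.000e-04] F [ 0.   0.7 -0.1] M [-0.09  0.05 -0.  ] w 0.0591 g 0.0 j [-0.38  0.26  0.68  1.33 -0.16  1.61  0.5 ]
panel_edge [([0.5815, -0.1407, 0.1188], 0.63)]
panel_middle [([0.5627, -0.0464, 0.1146], 0.77), ([0.4163, -0.1404, 0.002], 0.23)]
fastener_top [([0.5722, -0.1112, 0.1482], 0.86)]
panel_hinge []
{'fx': 325.07929758594213, 'fy': 325.07929758594213, 'cx': 252.9871977290574, 'cy': 184.6052121050071, 'k1': -0.02224474739947987}
t 9.93 p [ 0.5792 -0.1343  0.3603] q [ 6.262e-01  7.797e-01  1.000e-04 -4.000e-04] F [ 0.2  0.2 -0.2] M [-0.05  0.    0.07] w 0.0689 g 0.0 j [-0.38  0.26  0.68  1.33 -0.16  1.61  0.5 ]
```

View pics/w5b.png

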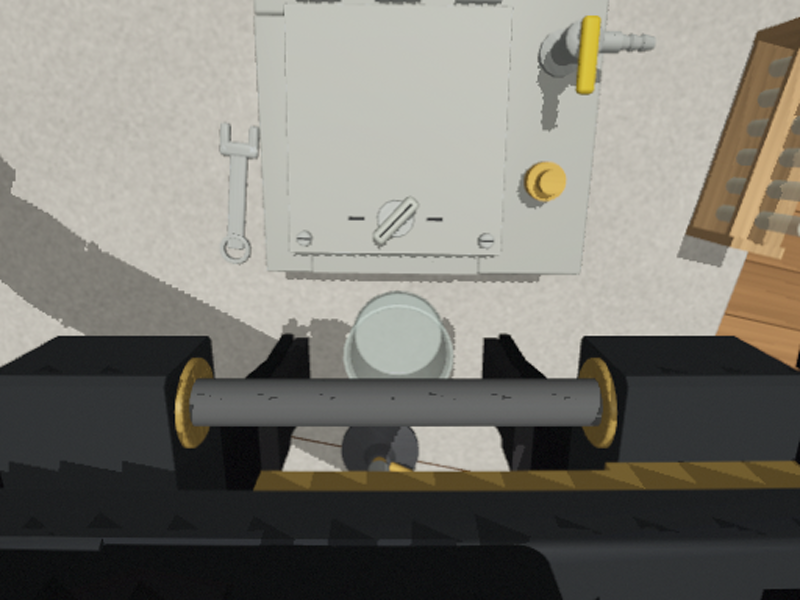

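The wing's slot runs from about (381,239) to (412,203) in this enlarged view. The marks are at (356,218) and (435,219), and the screws at (304,238) and (486,240). So the wing is about 50° anticlockwise of the marks; I'll compute it with the calibration.

Run:
```python
from h import *
from fit import P,ex,ey,p
m=r.camera_model('wrist'); T=np.load('T5.npy')
K=np.array([[m['fx'],0,m['cx']],[0,m['fy'],m['cy']],[0,0,1]])
def hit(u,v,z):
    u,v=np.array([u,v])/1.5625
    x,y=cv2.undistortPoints(np.array([[[u,v]]]),K,np.array([m['k1'],0,0,0,0]))[0,0]
    d=T[:3,:3]@[x,-y,-1]; c=T[:3,3]; return c+d*(z-c[2])/d[2]
a,b=hit(381,239,.148),hit(412,203,.148); v=b-a
print('wing',a.round(4),b.round(4),'len',np.hypot(*v[:2]),'ang rel box',np.arctan2(v[1],v[0])-p[2],'mid',((a+b)/2).round(4))
a,b=hit(356,218,.122),hit(435,219,.122); v=b-a
print('marks',np.hypot(*v[:2]),'yaw',np.arctan2(v[1],v[0]),'mid',((a+b)/2).round(4),'box yaw',p[2],'pred fast',P(0,.09-.162))
a,b=hit(304,238,.129),hit(486,240,.129); v=b-a
print('screws',np.hypot(*v[:2]),'yaw',np.arctan2(v[1],v[0]))
s=r.read_state();print(R.from_quat(s['eef_rot']).as_matrix().round(3)[:2,1])
```

```text
wing [ 0.5676 -0.1284  0.148 ] [ 0.5842 -0.0976  0.148 ] len 0.03499612019505634 ang rel box 0.8632990795885891 mid [ 0.5759 -0.113   0.148 ]
marks 0.06217669660362337 yaw 0.2036709489888113 mid [ 0.5755 -0.1143  0.122 ] box yaw 0.21324786607810636 pred fast [ 0.57578166 -0.11576029]
screws 0.14225347130410074 yaw 0.20525478896105148
[0.976 0.216]
```

The angle is +0.87 rad, the marks come out 62 mm apart (as specified) and the fastener axis sits at about (0.5755, -0.1143). I'll align the fingers across the wing and go to the pregrasp.

>>> arm_command(xyz=[[0, 0.005, -0.01], [-0.001, 0.01, -0.04], [-0.002, 0.015, -0.075], [-0.003, 0.02, -0.11], [-0.004, 0.025, -0.145], [-0.005, 0.027, -0.168], [-0.005, 0.027, -0.168], [-0.005, 0.027, -0.168]], rot=[[0, 0, -0.12], [0, 0, -0.24], [0, 0, -0.36], [0, 0, -0.48], [0, 0, -0.6], [0, 0, -0.712], [0, 0, -0.712], [0, 0, -0.712]], grip=0.5)

```text
time: 10.6
ee_pos: [0.5741, -0.1074, 0.1925]
eef_rot: [0.858, 0.514, -0.001, -0.0]
ft_force: [0.6, -0.4, 0.7]
width: 0.0437
grip_force: 0.0
```

>>> arm_command(xyz=[[0, 0, 0], [0, -0.002, -0.02], [0.001, -0.004, -0.04], [0.001, -0.006, -0.055], [0.001, -0.006, -0.06], [0.001, -0.006, -0.06]], rot=[[-0.098, -0.021, 0], [-0.098, -0.021, 0], [-0.098, -0.021, 0], [-0.098, -0.021, 0], [-0.098, -0.021, 0], [-0.098, -0.021, 0]])

```text
time: 11.1
ee_pos: [0.5761, -0.1142, 0.1334]
eef_rot: [0.857, 0.513, -0.016, 0.048]
ft_force: [-0.2, -0.9, 0.1]
width: 0.0432
grip_force: 0.0
```

Run:
```python
from h import *
st()
T,im=snap('wrist','w6.png')
print(w('wrist',T,'fastener_top'))
T,im2=snap('side','s6.png')
for l in ['fastener_top','panel_middle','panel_edge']: print(w('side',T,l))
st()
M=R.from_quat(r.read_state()['eef_rot']).as_matrix(); print(M.round(3))
cv2.imwrite('pics/c6.png',np.hstack([im,cv2.resize(im2[120:280,200:320],(288,384),interpolation=cv2.INTER_CUBIC)])[:,:,::-1])
```

```text
t 11.1 p [ 0.5761 -0.1142  0.1334] q [ 0.8572  0.5125 -0.0159  0.0476] F [-0.2 -0.9  0.1] M [ 0.03  0.11 -0.01] w 0.0432 g 0.0 j [-0.55  0.35  0.74  1.75 -0.15  1.1  -0.27]
[([0.5723, -0.1115, 0.1474], 0.81), ([0.5778, -0.1306, 0.0987], 0.36)]
[]
[([0.5598, -0.0514, 0.1137], 0.98)]
[([0.5801, -0.143, 0.1241], 0.81)]
t 11.4 p [ 0.5763 -0.1139  0.1337] q [ 0.8576  0.5118 -0.0153  0.0478] F [ 0.2  0.2 -0.4] M [0.05 0.1  0.  ] w 0.0436 g 0.0 j [-0.55  0.35  0.74  1.75 -0.15  1.1  -0.27]
[[ 0.476  0.879  0.023]
 [ 0.876 -0.471 -0.098]
 [-0.075  0.066 -0.995]]
```

View pics/c6.png

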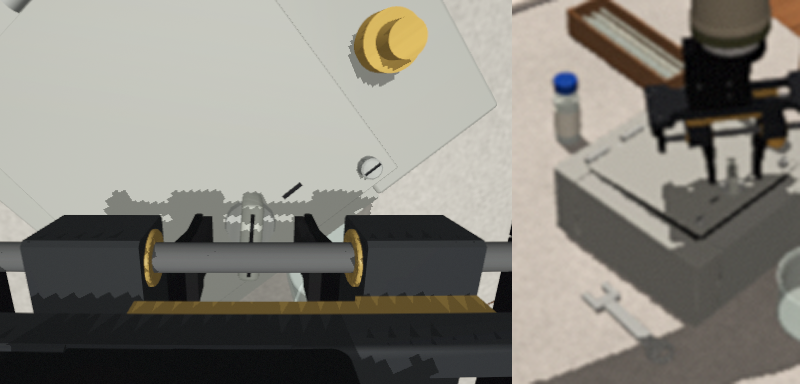

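The wing is centred between the fingers, with its slot along column 252 of the wrist view and square to the closing line. Grip, then turn -0.87 rad about the panel normal.

>>> arm_command(xyz=[[0, 0, 0], [0, 0, 0], [0, 0, 0], [0, 0, 0], [0, 0, 0], [0, 0, 0]], rot=[[0, 0, 0], [0, 0, 0], [0, 0, 0], [0, 0, 0], [0, 0, 0], [0, 0, 0]], grip=0, squeeze=20)

```text
time: 11.9
ee_pos: [0.5753, -0.1136, 0.1324]
eef_rot: [0.858, 0.512, -0.016, 0.047]
ft_force: [-11.2, 4.3, 2.8]
width: 0.0113
grip_force: 8.3
```

>>> arm_command(xyz=[[0, 0, 0], [0, 0, 0], [0, 0, 0], [0, 0, 0], [0, 0, 0], [0, 0, 0], [0, 0, 0], [0, 0, 0], [0, 0, 0], [0, 0, 0], [0, 0, 0]], rot=[[0.002, -0.01, -0.1], [0.004, -0.02, -0.2], [0.006, -0.03, -0.3], [0.008, -0.039, -0.4], [0.01, -0.049, -0.5], [0.012, -0.059, -0.6], [0.014, -0.069, -0.7], [0.016, -0.079, -0.8], [0.018, -0.085, -0.87], [0.018, -0.085, -0.87], [0.018, -0.085, -0.87]])

```text
time: 12.82
ee_pos: [0.5753, -0.114, 0.1323]
eef_rot: [0.994, 0.101, 0.005, 0.05]
ft_force: [-2.0, -1.3, -1.0]
width: 0.0108
grip_force: 20.0
```

Run:
```python
from h import *
st()
M=R.from_quat(r.read_state()['eef_rot']).as_matrix(); print(M.round(3), 'tool y ang',np.arctan2(M[1,1],M[0,1]),'want',.207-np.pi/2)
T,im=snap('wrist','w7.png')
T,im2=snap('side','s7.png')
for l in ['panel_middle','panel_edge']: print(w('side',T,l))
st()
cv2.imwrite('pics/c7.png',np.hstack([im,cv2.resize(im2[120:280,200:320],(288,384),interpolation=cv2.INTER_CUBIC)])[:,:,::-1])
```

```text
t 12.82 p [ 0.5753 -0.114   0.1323] q [0.9936 0.1015 0.0046 0.05  ] F [-2.  -1.3 -1. ] M [-0.03  0.84 -0.08] w 0.0108 g 20.0 j [-0.68  0.4   0.92  1.75 -0.25  1.11 -1.07]
[[ 0.979  0.201  0.019]
 [ 0.202 -0.974 -0.098]
 [-0.001  0.1   -0.995]] tool y ang -1.3671570002009266 want -1.3637963267948965
[]
[([0.5815, -0.1416, 0.1239], 0.6)]
t 13.02 p [ 0.5753 -0.114   0.1323] q [0.9936 0.101  0.0047 0.0497] F [-3.2 -1.8 -0.8] M [-0.05  1.   -0.13] w 0.0111 g 19.9 j [-0.68  0.4   0.91  1.75 -0.25  1.11 -1.07]
```

View pics/c7.png

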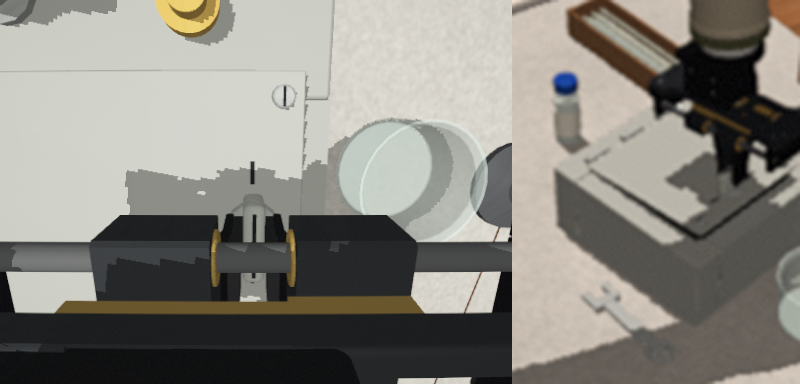

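The slot in the wing (column 254) now lines up with the index mark (252,172). Squeeze harder, rotate with the panel and press it home.

>>> arm_command(xyz=[[0, 0, 0], [0, 0, 0], [0, 0, -0.002], [0, 0, -0.004], [0, -0.001, -0.007], [0, -0.001, -0.01], [0, -0.001, -0.012], [0, -0.002, -0.015], [0, -0.002, -0.017], [0, -0.002, -0.019], [0, -0.002, -0.021], [0, -0.002, -0.021], [0, -0.002, -0.021]], rot=[[0, 0, 0], [0, 0, 0], [0.01, 0.002, 0], [0.02, 0.004, 0], [0.035, 0.007, 0], [0.05, 0.01, 0], [0.06, 0.013, 0], [0.075, 0.016, 0], [0.085, 0.018, 0], [0.098, 0.02, 0], [0.098, 0.02, 0], [0.098, 0.02, 0], [0.098, 0.02, 0]], squeeze=40)

```text
time: 14.1
ee_pos: [0.578, -0.1153, 0.117]
eef_rot: [0.995, 0.101, 0.003, -0.001]
ft_force: [-20.0, 7.3, 51.3]
width: 0.0107
grip_force: 40.0
```

Run:
```python
from h import *
st()
T,im2=snap('side','s8.png')
for l in ['panel_middle','panel_edge']: print(w('side',T,l))
st()
```

```text
t 14.1 p [ 0.578  -0.1153  0.117 ] q [ 0.9949  0.1009  0.003  -0.0015] F [-20.    7.3  51.3] M [ 1.75  4.56 -0.09] w 0.0107 g 40.0 j [-0.56  0.44  0.86  1.73 -0.37  1.14 -0.96]
[([0.561, -0.0534, 0.1069], 0.85)]
[([0.581, -0.1398, 0.1088], 0.89)]
t 14.25 p [ 0.578  -0.1153  0.117 ] q [ 0.9949  0.101   0.003  -0.0014] F [-19.3   8.5  51.3] M [ 1.75  4.61 -0.05] w 0.0106 g 40.0 j [-0.56  0.44  0.86  1.73 -0.37  1.14 -0.96]
```

Run:
```python
from h import *
T,im=snap('wrist','w9.png'); c=im[0:384,0:512]
im2=cv2.imread('pics/s8.png')[:,:,::-1]; im4=cv2.imread('pics/s7.png')[:,:,::-1]
a=[cv2.resize(x[160:260,215:345],(390,300),interpolation=cv2.INTER_CUBIC) for x in (im4,im2)]
top=np.hstack(a); bot=np.zeros((300,780,3),np.uint8); bot[:,:400]=cv2.resize(im,(400,300))
print(w('wrist',T,'panel_middle'),w('wrist',T,'panel_edge'),w('wrist',T,'fastener_top'))
cv2.imwrite('pics/c9.png',np.vstack([top,bot])[:,:,::-1]); st()
```

```text
[] [] []
t 14.45 p [ 0.578  -0.1152  0.117 ] q [ 0.9949  0.101   0.003  -0.0014] F [-19.5   7.7  51.8] M [ 1.79  4.53 -0.12] w 0.0104 g 40.0 j [-0.56  0.44  0.86  1.73 -0.37  1.14 -0.96]
```

View pics/c9.png

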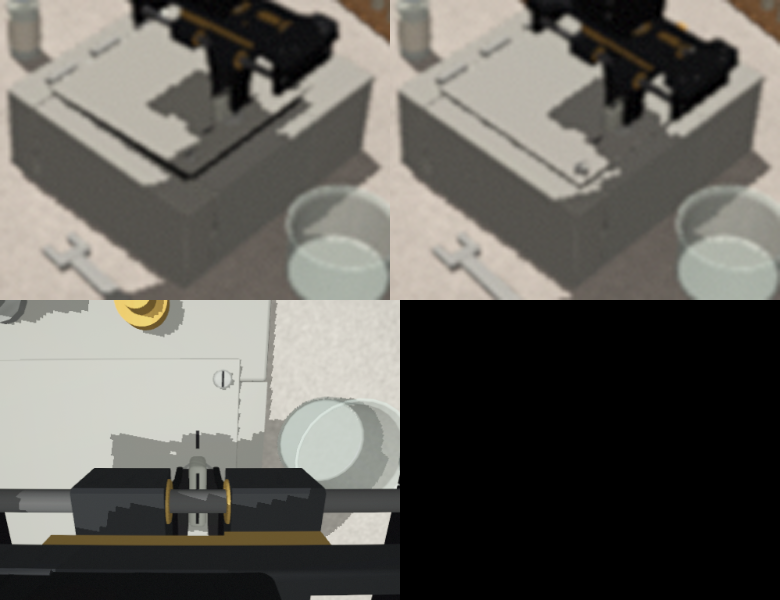

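Side crop: the dark gap under the free edge has closed to a thin line, and the corner screw shows at (583,170). I'll check that screw's pixel against the home (0) and blocked (0.07) predictions.

Run:
```python
from h import *
from fit import P
m=r.camera_model('side'); T=np.array(m['T']); Ti=np.linalg.inv(T)
def pix(X):
    c=(Ti@np.r_[X,1])[:3]; x,y=c[0]/-c[2],-c[1]/-c[2]; k=1+m['k1']*(x*x+y*y)
    return np.array([m['cx']+m['fx']*x*k,m['cy']+m['fy']*y*k])
for phi in (0,.03,.05,.07,.12):
    f=lambda s,rho,h:np.r_[P(s,.09-rho*np.cos(phi)+h*np.sin(phi)),.103+rho*np.sin(phi)+h*np.cos(phi)]
    print(phi,'screw',pix(f(-.072,.178,.008)).round(1),'corner',pix(f(-.085,.19,0)).round(1),'hinge corner',pix(f(-.085,0.,0)).round(1))
print('box corner',pix(np.r_[P(-.11,-.12),.1]).round(1))
im=cv2.imread('pics/s8.png')
cv2.imwrite('pics/c10.png',cv2.resize(im[195:235,255:315],(780,520),interpolation=cv2.INTER_NEAREST))
```

```text
0 screw [278.4 215.7] corner [278.3 222.5] hinge corner [229.6 189.7]
0.03 screw [278.4 214.3] corner [278.4 220.9] hinge corner [229.6 189.7]
0.05 screw [278.4 213.3] corner [278.4 219.9] hinge corner [229.6 189.7]
0.07 screw [278.3 212.2] corner [278.4 218.9] hinge corner [229.6 189.7]
0.12 screw [278.1 209.6] corner [278.3 216.2] hinge corner [229.6 189.7]
box corner [277.5 231.8]
```

View pics/c10.png

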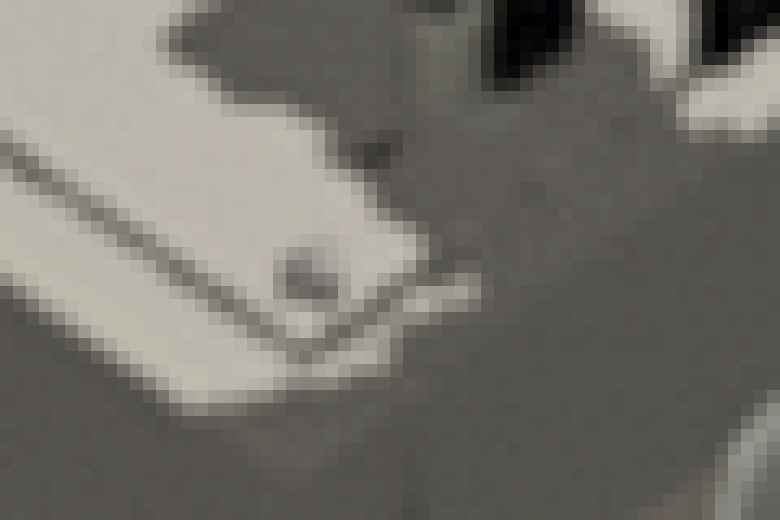

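The screw is at about (278.7, 215.9) against a home prediction of (278.4, 215.7); blocked would be row 212.2. So the panel is home. I'll ease the push to about 30 N and hold.

>>> arm_command(xyz=[[0, 0, 0.001], [0, 0, 0.002], [0, 0, 0.002], [0, 0, 0.002], [0, 0, 0.002], [0, 0, 0.002]], rot=[[0, 0, 0], [0, 0, 0], [0, 0, 0], [0, 0, 0], [0, 0, 0], [0, 0, 0]])

```text
time: 14.95
ee_pos: [0.5779, -0.1152, 0.1173]
eef_rot: [0.995, 0.101, 0.003, -0.001]
ft_force: [-10.8, 5.0, 31.3]
width: 0.0108
grip_force: 40.0
```

Run:
```python
from h import *
st()
T,im=snap('side','s11.png')
b=cv2.imread('pics/s8.png')[:,:,::-1]
print(w('side',T,'panel_edge'),w('side',T,'panel_middle'),np.abs(im[195:235,255:290].astype(int)-b[195:235,255:290]).mean())
st()
```

```text
t 14.95 p [ 0.5779 -0.1152  0.1173] q [ 9.949e-01  1.011e-01  2.700e-03 -8.000e-04] F [-10.8   5.   31.3] M [ 1.11  2.7  -0.01] w 0.0108 g 40.0 j [-0.56  0.44  0.86  1.73 -0.36  1.14 -0.96]
[([0.5828, -0.1403, 0.1075], 0.61), ([0.3216, 0.3859, 0.001], 0.39)] [([0.5626, -0.0553, 0.105], 0.7), ([0.574, -0.1121, 0.1371], 0.24)] 1.3045238095238094
t 15.1 p [ 0.5778 -0.1153  0.1173] q [ 9.949e-01  1.011e-01  2.700e-03 -8.000e-04] F [-11.8   4.2  32.7] M [ 1.13  2.67 -0.07] w 0.0106 g 40.0 j [-0.56  0.44  0.86  1.73 -0.36  1.14 -0.96]
```

The push is steady at about 32 N, TCP height moved only 0.3 mm (hard stop), so the panel is firmly home. Handing in.

```bash
python3 -c "
from bench import r
print(r.close_job())"
```

```text
the job is handed in; nothing more can be done
None
```

I pressed the plunger to its stop, lined the wing fastener up with its marks, and handed the job in with the panel held home at about 32 N; no bystander objects were deliberately touched.

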